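Swing the comparator over to the brass blank

ROBOT

A 7-joint arm with a two-finger parallel gripper is mounted at the origin on a cart in front of the work surface, level with it; the furniture and walls round the work are solid. World frame = base frame: x ahead of the robot, y to its left, z up, the work surface at z = 0. Lengths are in m, angles in rad, forces in N, time in s.
With the tool pointing down it reaches from about 0.425 to 0.925 m from the base axis. Payload 6.8 kg.
Tool frame: the origin (TCP) lies between the finger pads; the fingertips stand 14 mm ahead of it and the grasp point (between the pads) lies 5 mm behind it; z points along the fingers, y is the line along which they close (so a half turn about z gives the same grasp; the last joint's range is limited). The gripper opens to 85 mm and grips with 20 to 120 N. Pads are 22 mm wide; open, the fingers measure 114 mm over their backs; the gripper's body (76 mm by 85 mm) begins 54 mm behind the grasp point. The pads swing forward as they close: fully open they stand 13 mm farther back than shut.
Start: joints at [-1.261, 0.477, 0.022, 1.555, -0.011, 1.109, -0.083], TCP at [0.274, 0.617, 0.245] pointing down, gripper open.
Joint ranges: [-2.96, 2.96], [-0.34, 2.1], [-1.41, 1.46], [0.24, 2.44], [-1.37, 4.51], [0.17, 1.92], [-2.96, 2.96]. Speed limits (rad/s): [2.39, 2.39, 3.14, 3.14, 3.14, 3.14, 3.14].

INTERFACE

Orientations are given as a rotation vector (axis times angle).
In Python, from bench import r, eyes, ticket gives the robot as it stands. The module is installed in compiled form; this text tells all that it offers.
- The arm moves only by the tool arm_command, never from a script. Its argument "plan" is text: rows parted by semicolons, each of 4 numbers parted by spaces: the shift along the tool's x, y, z in m, then the turn about the tool's z in degrees. In form: tx ty tz yaw; .... A call has 1 to 20 rows; each row shifts and turns the commanded pose from where the row before left it, along the tool's axes as they then stand; what a row does not reach is not made up. A row lasts 1/8 s, in which the tool goes at most 62.5 mm and 10.7 degrees, less where a joint would pass 70% of its speed; a pose out of reach is approached as far as the arm can. A call is refused whole if a number of a shift passes 0.0625 or a number of a turn 10.7, either way. A call with a gripper value outside its range is refused whole. "hand" is the closure, from -1 (fully open) to 1 (shut), set as the call begins (left out, the last holds). The fingers move at their own pace and stop on an object; "grip_force" is the grip in N (left out, the last holds). Time passes only in rows, so rows that do not move let the fingers close. It gives the time, the measured TCP pose, the force, the opening and the grip force at its end, in the units of the state.
- r.get_obs(): the state, without advancing time (a new reading comes with each control period).
- eyes.grab_frame(name): name is "scene" or "top"; returns (picture, depth): 384x512x3 uint8, red, green, blue; 384x512 float32, m along the optical axis (not along the pixel's ray), 0 where there is no reading.
- eyes.calibration(name): a dict with "fov_y" (degrees; the focal length in pixels is half the picture's height over the tangent of half this angle, whatever the lens; pixels are square), "cx", "cy" (the principal point, pixels), "origin" and "attitude" of the camera in the world. Camera axes: x right, y up, looking along -z (the intrinsics and any distortion apply to the point x, -y, -z); pixel columns grow to the right and rows downward; lengths in m; the calibration is good to about 2 mm. A picture is of the moment at which its call begins. calibration takes no time and is no camera call.
- ticket.hand_in(): hands the job in; it is judged then, once.
The state is a dict: "clock": time; "joints": joint angles; "qvel": joint speeds; "tau": joint torques, N m; "tcp_pos": TCP position; "orientation": TCP orientation; "contact_force": force on the tool from outside, world axes, zero at the start; "moment": the same for the moment, N m; "grip_width": finger opening in m; "gripper_force": force on a finger pad.
Only numpy, scipy, OpenCV 4.12 (cv2) and the standard library are available. Lean on these libraries where they do the work, as an engineer would, in place of code of your own. Each camera call takes 0.05 s, during which the arm holds its last target. There are 200 camera calls.

TASK

The swing-arm comparator's dial gauge has just been zeroed on the steel setting master, so now bring it over the brass blank: pull the red-knobbed index pin up against its detent until it is clear, swing the arm by its black handle until the gauge stands over the brass blank, and push the pin fully home into that station's hole so that the arm is locked. The station ring was set by hand, so feel for the hole, and never force the pin: if it stops short, the holes are not yet in line. Do not touch the two blanks, do not knock the dial gauge, and leave the other things on the bench where they lie.

Things in the scene. Friction and masses are not known exactly. Their poses are not given: they have to be found in the camera images.
- fixture: Dark green round cast base (210 mm) of a swing-arm comparator, bolted down. Origin: underside centre, on the arm's swing axis; z up. +x points to the fixed steel setting master (60 mm high, 66 mm from the axis), over which the gauge starts; the arm's near end with the pin then points to -x. A grey station ring, clamped on the base at a slightly different angle each time, carries both blanks.
- handle (a point): Top of the upright black handle (19 mm round, 68-124 mm above the bench) at the swing arm's near end, 122 mm from the swing axis, straight across the axis from the gauge. With the pin out, 2 to 3 N along its circle swing the arm, up to 83 deg either way from the master; the arm stays where left. Column on the axis: 18 mm round, 213 mm high.
- index_pin: Loose steel index pin, 12 mm shank, square tip. Origin: centre of the tip; z up the pin. Shoulder 56 mm, neck (19 mm) 56-64, red knob (26 mm) 64-86 mm above the tip. Home: tip 24 mm above the bench, shoulder on the arm's lug. Two detents: home (12-15 N to pull out), and parked, pulled up 26-28 mm, where it stays up by itself (8-10 N to press down). Past 56 mm it is out of the lug.
- pin_cap: Steel cap (23 mm) on top of the pin's red knob, the face to press on. Origin: centre of its top, 88 mm above the tip: 112 mm above the bench when home, 138 mm when parked, 127-128 mm when the tip rides on the ring. Between, the pin slides freely: it rides on the ring, drops 6 mm into the hole when that comes under it and so locks the arm; then 8-12 N snap it home.
- bush_top (a point): Mouth of the bush in the arm's lug that guides the index pin: 80 mm above the bench, 80 mm from the swing axis, in line between axis and handle; it swings with the arm. Lug: 30 mm wide, 62-98 mm from the axis, 44-80 mm above the bench. Below it the pad and ring have one index hole (12.8 mm) for the master and one for each blank; when the pin is home there, the gauge stands over the anvil's centre.
- gauge_tip (a point): Tip of the dial gauge's raised plunger, 66 mm from the swing axis, 105 mm above the bench, 5 mm over the master and the brass blank; it swings with the arm.
- brass_blank: Stepped brass blank, 35 mm across and 60 mm high, put down by hand, up to 6 mm off centre, on a 46 mm anvil of the station ring (40 mm above the bench, 66 mm from the axis), 53 to 67 deg to the left or to the right of the master as drawn. Origin: centre of its underside.
- steel_blank: Dark steel stepped blank, 35 mm across and 44 mm high, put down likewise on the ring's other anvil, at the other side of the master. Origin: centre of its underside.
- dial_gauge: Dial gauge (58 mm face, 150-218 mm above the bench, 66 mm from the axis) held by its stem on a level rod 139 mm up from the column; swings with the arm. Origin on the swing axis, 0 mm above the bench; +x to the gauge.
- caliper: Digital caliper, 220 x 63 x 12 mm, lying on the bench to the right of the fixture; a bystander. Origin: centre of its underside.
- steel_flange: Grey steel flange, 64 mm across, 30 mm high, on the bench; a bystander. Origin: centre of its underside.
- bearing: Ball bearing, 42 mm across, 12 mm high, on the bench; a bystander. Origin: centre of its underside.
- pliers_1: Red-handled pliers, 185 x 52 x 14 mm, lying on the bench in front of the fixture; a bystander. Origin: centre of its underside.
Things that resemble listed ones, but are neither listed nor needed, are in the scene too. Leave any turquoise look-alike of the brass_blank alone.

How it is judged:
By the outcome, as a careful person would: the job done as asked, in the order asked, and still so for the second after the job is handed in, with the robot touching nothing.
It also fails if it takes over 67 s, if anything falls off the work surface, if the arm or the gripper's body presses on something with over 40 N, if the wrist force passes 120 N, or if a joint passes its speed limit or range.

## Working session

There is one attempt and no reset: what is moved stays moved. The work goes in short steps, Python scripts to look and compute and a tool call to move; the robot and the scene stay as the last step left them, time stands still between calls to the robot, and variables do not carry over. Pictures are saved under pics/ and viewed, at most 10 in all, crops included, and the job is handed in when it is done.

Besides the shell and the picture viewer there is one more tool, called as name(argument=value, ...) on one line, values as JSON. arm_command: Moves the arm, as the interface text tells. Its arguments: {"type":"object","properties":{"plan":{"type":"string"},"hand":{"type":"number"},"grip_force":{"type":"number"}},"required":["plan"]}

```bash
mkdir -p pics
cat > h.py <<'E'
import numpy as np, cv2
from bench import r, eyes, ticket
from scipy.spatial.transform import Rotation as R
def cloud(n):
    img,d=eyes.grab_frame(n); c=eyes.calibration(n)
    return img,d,c
def att(c):
    a=np.array(c["attitude"],float)
    return a if a.shape==(3,3) else (R.from_rotvec(a).as_matrix() if a.size==3 else R.from_quat(a).as_matrix())
def pts(d,c):
    f=192/np.tan(np.radians(c["fov_y"])/2)
    v,u=np.mgrid[0:384,0:512]
    P=np.stack([(u-c["cx"])/f*d,-(v-c["cy"])/f*d,-d],-1)
    return P@att(c).T+np.array(c["origin"])
E
python3 - <<'E'
from h import *
for n in("scene","top"):
    i,d,c=cloud(n);print(n,c)
    cv2.imwrite(f"pics/{n}0.png",cv2.cvtColor(i,cv2.COLOR_RGB2BGR));np.savez(f"{n}0.npz",i=i,d=d)
print(r.get_obs())
E
```

```text
scene {'fov_y': 56.620291206407224, 'cx': 252.55822634874536, 'cy': 186.10543636174683, 'origin': array([-0.16721538,  0.7116421 ,  0.48308701]), 'attitude': array([ 0.5947634 , -1.33693575, -1.99323155])}
top {'fov_y': 50.850236912155914, 'cx': 254.21015002399324, 'cy': 189.82201713514573, 'origin': array([0.37772094, 0.07922098, 1.31596693]), 'attitude': array([ 0.07484847, -0.05117208, -1.55478314])}
{'clock': 0.1, 'joints': array([-1.2610797 ,  0.47777515,  0.02236634,  1.55632748, -0.01150474,
        1.10931585, -0.08313878]), 'qvel': array([-6.68009787e-04, -2.31261199e-03,  9.55200776e-05, -3.29440213e-03,
       -1.29168735e-03,  2.22715411e-03, -1.83977453e-04]), 'tau': array([ 5.60705710e-03, -5.97762930e+01,  1.61413930e+00, -2.81958568e+01,
        1.27704887e-02,  4.90369755e-03,  1.80586648e-05]), 'tcp_pos': array([0.27370695, 0.6164631 , 0.24439528]), 'orientation': array([-6.51559144e-01, -3.07305609e+00,  2.64305101e-03]), 'contact_force': array([ 0.13722936,  0.1708649 , -0.35088002]), 'moment': array([-0.01137958, -0.02694317, -0.00527832]), 'gripper_force': 0.0, 'grip_width': 0.08548847883267467}
```

View pics/scene0.png

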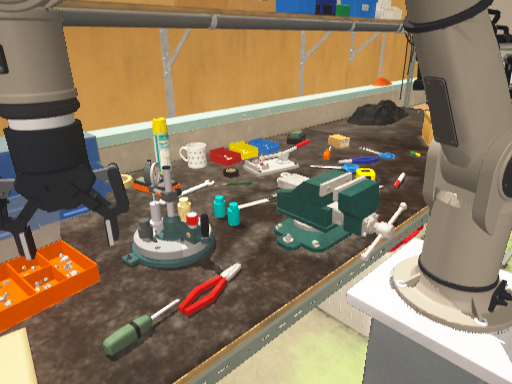

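View pics/top0.png

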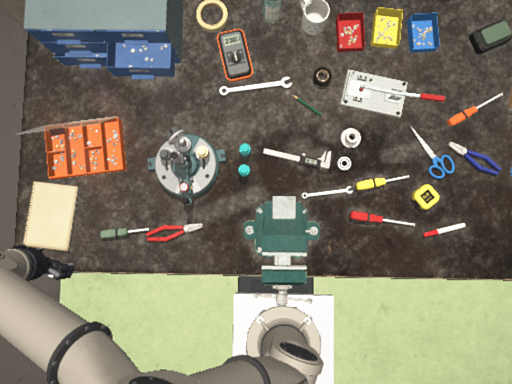

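The scene view shows the comparator at about (175,240). In the top view it is at about (185,165), with the red knob near (183,187) and the brass blank near (203,153). I'll zoom in on both.

Run:
```python
from h import *
a=np.load("top0.npz");b=np.load("scene0.npz")
A=cv2.resize(a['i'][115:215,135:235],(400,400),interpolation=cv2.INTER_CUBIC)
B=cv2.resize(b['i'][170:270,115:215],(400,400),interpolation=cv2.INTER_CUBIC)
cv2.imwrite("pics/z0.png",cv2.cvtColor(np.hstack([A,B]),cv2.COLOR_RGB2BGR))
for n,z in(("top",a),("scene",b)):
    c=eyes.calibration(n);P=pts(z['d'],c);h=cv2.cvtColor(z['i'],cv2.COLOR_RGB2HSV)
    red=((h[...,0]<8)|(h[...,0]>172))&(h[...,1]>130)&(h[...,2]>80)
    br=(h[...,0]>15)&(h[...,0]<32)&(h[...,1]>60)&(h[...,2]>110)
    for nm,m in(("red",red),("brass",br)):
        box=np.zeros_like(m)
        if n=="top": box[115:215,135:225]=1
        else: box[190:235,150:205]=1
        m=m&box; k,l,s,ce=cv2.connectedComponentsWithStats(m.astype(np.uint8))
        for j in range(1,k):
            if s[j,4]>8: q=P[l==j];q=q[np.isfinite(q).all(1)];print(n,nm,s[j],ce[j].round(1),np.median(q,0).round(4),q.min(0).round(3),q.max(0).round(3))
    g=(np.linalg.norm(P[...,:2]-[0.75,0.27],axis=-1)<.2)&(P[...,2]>.004)
    if n=="top":
        dark=(h[...,0]>65)&(h[...,0]<100)&(h[...,1]>70)&(P[...,2]>0)&(P[...,2]<.06)
        box=np.zeros_like(dark);box[125:205,145:230]=1
        q=P[dark&box];print("green",q.min(0),q.max(0))
    print(n,P[165,185],P[151,203])
```

```text
top brass [198 150  11   9  48] [203.4 154.6] [0.584  0.2568 0.0829] [0.579 0.244 0.043] [0.595 0.277 0.103]Traceback (most recent call last):
  File "<stdin>", line 21, in <module>
    return umr_minimum(a, axis, None, out, keepdims, initial, where)
ValueError: zero-size array to reduction operation minimum which has no identity
```

View pics/z0.png

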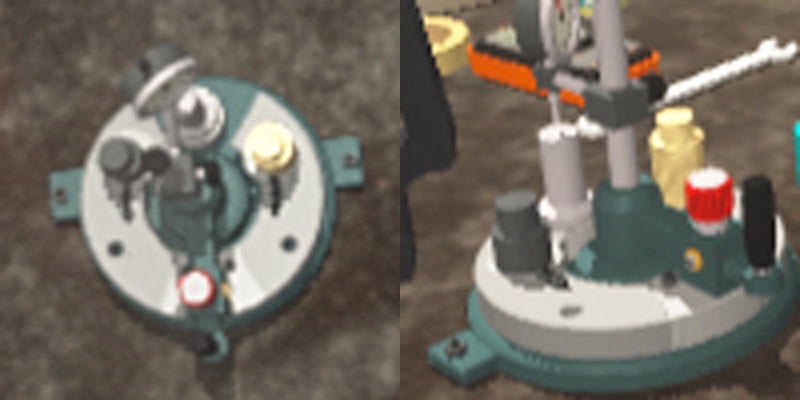

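The brass blank is on the right, at crop (270,145). Its index hole is the left one opposite, at crop (115,248). The red knob is at (195,288), the handle top at (205,340) and the base ears at (65,195) and (350,160). Next I cast these onto their planes.

```bash
cat >> h.py <<'E'
def cast(n,u,v,z):
    c=eyes.calibration(n);f=192/np.tan(np.radians(c["fov_y"])/2)
    d=att(c)@np.array([(u-c["cx"])/f,-(v-c["cy"])/f,-1]);o=np.array(c["origin"])
    return o+d*(z-o[2])/d[2]
def proj(n,p):
    c=eyes.calibration(n);f=192/np.tan(np.radians(c["fov_y"])/2)
    q=att(c).T@(np.array(p)-c["origin"]);return np.array([c["cx"]-f*q[0]/q[2],c["cy"]+f*q[1]/q[2]])
E
python3 - <<'E'
from h import *
def T(x,y,z):return cast("top",135+(x+.5)/4-.5,115+(y+.5)/4-.5,z)
def S(x,y,z):return cast("scene",115+(x-400+.5)/4-.5,170+(y+.5)/4-.5,z)
L=[("cap",T,195,286,.112),("capS",S,711,178,.112),("handle",T,205,341,.124),("handleS",S,762,182,.124),("holeL",T,115,248,.0395),("holeLS",S,572,311,.0395),("holeR",T,288,243,.0395),("brassTop",T,270,142,.1),("brassS",S,674,116,.1),("ear1",T,65,195,.012),("ear2",T,350,160,.012),("steeltop",T,115,155,.084),("steelS",S,517,200,.084),("master",T,198,103,.1)]
W={}
for k,f,x,y,z in L: W[k]=f(x,y,z)[:2];print(k,W[k].round(4))
from scipy.optimize import least_squares
s=least_squares(lambda a:[np.linalg.norm(W[k]-a)-.08 for k in("cap","holeL","holeR")],[.58,.27]);A=s.x
print("axis",A,s.fun,"ears",(W["ear1"]+W["ear2"])/2)
for k in W: e=W[k]-A;print(k,np.linalg.norm(e).round(4),np.degrees(np.arctan2(e[1],e[0])).round(1))
# colour centroids
for n,(y0,y1,x0,x1) in(("top",(180,194,176,192)),("scene",(205,232,180,205))):
    im=np.load(n+"0.npz")["i"][y0:y1,x0:x1].astype(int)
    m=(im[...,0]-im[...,1]>60);ys,xs=np.nonzero(m);print(n,"red",xs.min()+x0,xs.max()+x0,ys.min()+y0,ys.max()+y0)
    w=(im.min(-1)>190);ys,xs=np.nonzero(w);print("white",xs.mean()+x0,ys.mean()+y0,len(xs))
E
```

```text
cap [0.4826 0.3109]
capS [0.4776 0.3088]
handle [0.4408 0.3   ]
handleS [0.4326 0.304 ]
holeL [0.5185 0.3897]
holeLS [0.5143 0.3875]
holeR [0.5244 0.2516]
brassTop [0.5947 0.2592]
brassS [0.5928 0.2613]
ear1 [0.5645 0.4389]
ear2 [0.5964 0.2063]
steeltop [0.5859 0.3813]
steelS [0.5839 0.3806]
master [0.6242 0.3151]
axis [0.56176471 0.32241865] [-4.35467896e-05  4.03889200e-05  4.54948954e-05] ears [0.58044848 0.32261722]
cap 0.08 -171.7
capS 0.0852 -170.8
handle 0.123 -169.5
handleS 0.1305 -171.9
holeL 0.08 122.8
holeLS 0.0805 126.1
holeR 0.08 -117.8
brassTop 0.0713 -62.5
brassS 0.0686 -63.1
ear1 0.1165 88.7
ear2 0.1211 -73.4
steeltop 0.0637 67.8
steelS 0.0623 69.2
master 0.0628 -6.7
top red 180 188 183 190
white 180.2027027027027 186.55405405405406 74
scene red 186 198 214 225
white 192.42857142857142 215.38095238095238 42
```

```bash
cat > ann.py <<'E'
from h import *
import sys
def ann(A,th,name,d0,bl=None):
    out=[]
    for n,(x0,y0,w) in(("top",(135,115,100)),("scene",(115,140,130))):
        im=cv2.resize(d0[n][y0:y0+w,x0:x0+w],(400,400),interpolation=cv2.INTER_CUBIC);im=cv2.cvtColor(im,cv2.COLOR_RGB2BGR);s=400/w
        def px(p):
            q=proj(n,p);return tuple(int(round(t)) for t in ((q[0]-x0+.5)*s-.5,(q[1]-y0+.5)*s-.5))
        def pol(r,a,z):return [A[0]+r*np.cos(np.radians(th+a)),A[1]+r*np.sin(np.radians(th+a)),z]
        def circ(r,z,c,cen=(0,0)):
            q=pol(cen[0],cen[1],0);
            cv2.polylines(im,[np.array([px([q[0]+r*np.cos(t),q[1]+r*np.sin(t),z]) for t in np.linspace(0,6.3,60)])],True,c,1)
        circ(.105,.02,(0,255,255));circ(.009,.213,(255,0,255));circ(.0115,.112,(255,255,0),(.08,180));circ(.0095,.124,(0,255,0),(.122,180));circ(.008,.1,(0,0,255),(.066,0));circ(.08,.04,(255,0,0))
        out.append(im)
    cv2.imwrite(name,np.hstack(out))
E
python3 - <<'E'
from ann import *
d0={n:np.load(n+"0.npz")["i"] for n in("top","scene")}
ann([.5618,.3224],8.3,"pics/a1.png",d0)
z=np.load("top0.npz");P=pts(z['d'],eyes.calibration("top"))
for y,x in((143,184),(144,186),(141,181),(157,187),(186,183),(158,180)): print(x,y,P[y,x].round(3))
E
```

```text
184 143 [0.621 0.32  0.077]
186 144 [0.622 0.318 0.054]
181 141 [0.622 0.325 0.098]
187 157 [0.565 0.295 0.151]
183 186 [0.483 0.313 0.108]
180 158 [0.559 0.313 0.167]
```

View pics/a1.png

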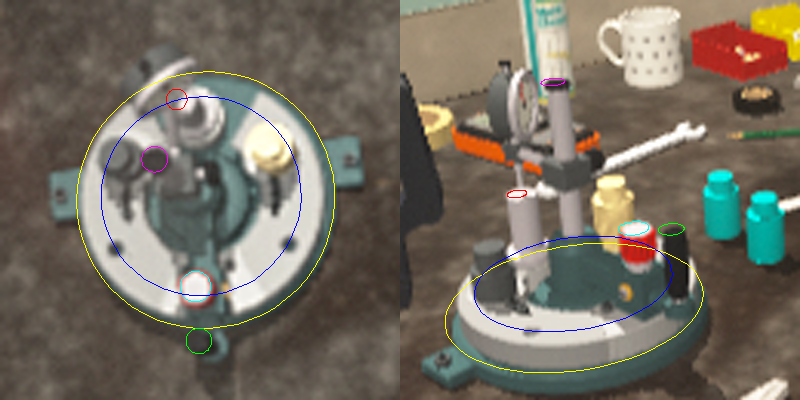

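arm_command(plan="0 0 0 -10.5;0 0 0 -10.5;0 0 0 -10.5;-0.0206 -0.0414 0.0056 0;-0.0206 -0.0414 0.0056 0;-0.0206 -0.0414 0.0056 0;-0.0206 -0.0414 0.0056 0;-0.0206 -0.0414 0.0056 0;-0.0206 -0.0414 0.0056 0;-0.0206 -0.0414 0.0056 0;-0.0206 -0.0414 0.0056 0;0 0 0 0;0 0 0 0", hand=-1, grip_force=60)

```text
clock: 1.72
tcp_pos: [0.4803, 0.3108, 0.2003]
orientation: [0.207, -3.134, -0.0]
contact_force: [0.3, 1.7, 0.4]
grip_width: 0.0852
gripper_force: 0.0
```

```bash
cat > look.py <<'E'
from h import *
import sys
o=r.get_obs();M=R.from_rotvec(o["orientation"]).as_matrix();print(o["clock"],o["tcp_pos"].round(4),"yhead",np.degrees(np.arctan2(M[1,1],M[0,1])).round(2),"tilt",M[:,2].round(3),o["contact_force"].round(2),o["grip_width"].round(4),o["joints"].round(2))
if len(sys.argv)>1:
    d={n:eyes.grab_frame(n)[0] for n in("top","scene")}
    np.savez(sys.argv[1]+".npz",**d)
    p=o["tcp_pos"]+.014*M[:,2];out=[]
    for n,(x0,y0,w) in(("top",(135,115,100)),("scene",(115,120,140))):
        im=cv2.resize(d[n][y0:y0+w,x0:x0+w],(400,400),interpolation=cv2.INTER_CUBIC);s=400/w
        for k in(-.0425,0,.0425):
            q=proj(n,p+k*M[:,1]);cv2.drawMarker(im,tuple(int((a-b+.5)*s-.5) for a,b in zip(q,(x0,y0))),(255,0,255),0,12)
        out.append(im)
    cv2.imwrite("pics/"+sys.argv[1]+".png",cv2.cvtColor(np.hstack(out),cv2.COLOR_RGB2BGR))
E
python3 look.py b1
```

```text
Traceback (most recent call last):
  File "look.py", line 3, in <module>
    o=r.get_obs();M=R.from_rotvec(o["orientation"]).as_matrix();print(o["clock"],o["tcp_pos"].round(4),"yhead",np.degrees(np.arctan2(M[1,1],M[0,1])).round(2),"tilt",M[:,2].round(3),o["contact_force"].round(2),o["grip_width"].round(4),o["joints"].round(2))
                                                                                                                                                                                                                 ^^^^^^^^^^^^^^^^^^^^^
AttributeError: 'float' object has no attribute 'round'
```

```bash
sed -i 's/o\["grip_width"\].round(4)/round(o["grip_width"],4)/' look.py; python3 look.py b1
```

```text
1.725 [0.4803 0.3108 0.2003] yhead 97.57 tilt [-0.001  0.    -1.   ] [0.26 1.71 0.35] 0.0852 [-0.68  0.36 -0.    1.85  0.    0.93  1.02]
```

View pics/b1.png

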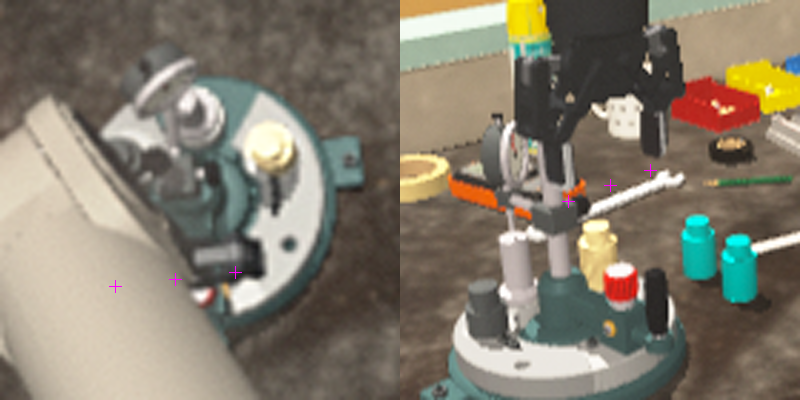

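The scene view has the open gripper's finger tips at (655,155) and about (535,165), above the knob at (620,270). The alignment looks fair, so I'll descend.

arm_command(plan="0 0 0.02 0;0 0 0.025 0;0 0 0.025 0;0 0 0.02 0;0 0 0.012 0;0 0 0 0;0 0 0 0")

```text
clock: 2.7
tcp_pos: [0.4811, 0.311, 0.0993]
orientation: [-0.208, 3.134, 0.001]
contact_force: [-0.6, -0.5, 0.2]
grip_width: 0.0854
gripper_force: 0.0
```

```bash
python3 look.py b2
```

```text
2.7 [0.4811 0.311  0.0993] yhead 97.59 tilt [ 0.001  0.001 -1.   ] [-0.61 -0.48  0.22] 0.0854 [-0.68  0.49 -0.01  1.92  0.    0.73  1.02]
```

View pics/b2.png

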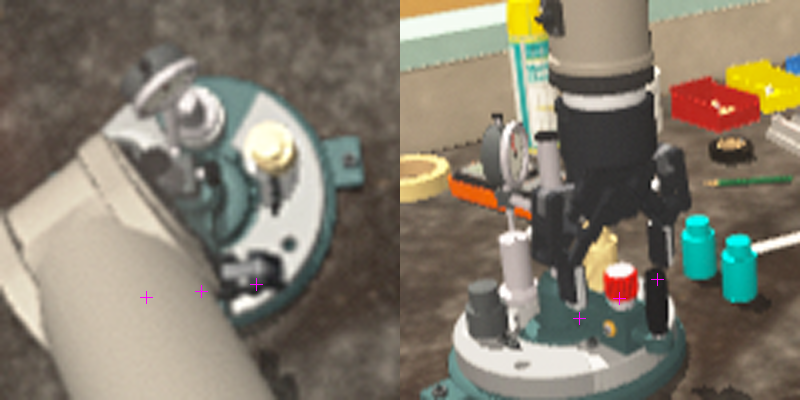

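The fingers straddle the knob at (620,283), with the tips at (572,300) and (655,260). Closing now.

arm_command(plan="0 0 0 0;0 0 0 0;0 0 0 0;0 0 0 0;0 0 0 0;0 0 0 0;0 0 0 0;0 0 0 0", hand=1, grip_force=60)

```text
clock: 3.8
tcp_pos: [0.4809, 0.3102, 0.0988]
orientation: [-0.207, 3.135, -0.0]
contact_force: [-0.9, -1.1, 5.5]
grip_width: 0.0239
gripper_force: 58.7
```

arm_command(plan="0 0 -0.003 0;0 0 -0.003 0;0 0 -0.003 0;0 0 0 0")

```text
clock: 4.3
tcp_pos: [0.4809, 0.3103, 0.1079]
orientation: [-0.207, 3.134, 0.0]
contact_force: [0.3, -1.1, -0.3]
grip_width: 0.0239
gripper_force: 60.0
```

```bash
python3 look.py b3
```

```text
4.3 [0.4809 0.3103 0.1079] yhead 97.56 tilt [ 0.  0. -1.] [ 0.34 -1.11 -0.27] 0.0239 [-0.68  0.48 -0.01  1.92  0.    0.74  1.02]
```

View pics/b3.png

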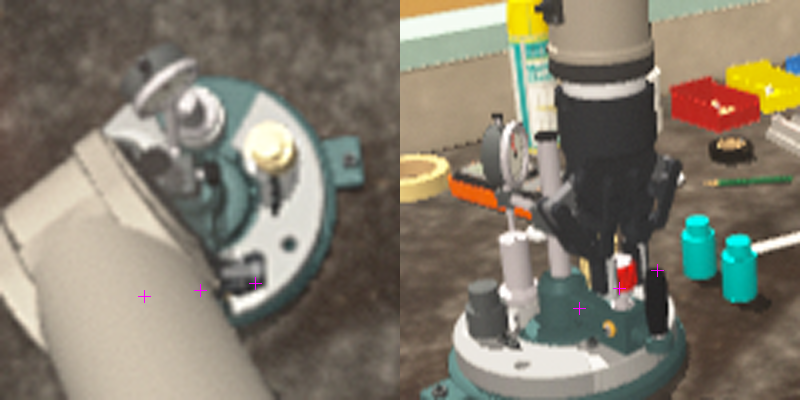

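The neck shows below the knob at (622,300), so the pin has come out of its home detent. Continuing up to the parked detent.

arm_command(plan="0 0 -0.003 0;0 0 -0.003 0;0 0 -0.003 0;0 0 -0.003 0;0 0 -0.003 0;0 0 -0.0015 0;0 0 0 0")

```text
clock: 5.28
tcp_pos: [0.481, 0.3105, 0.1244]
orientation: [-0.207, 3.134, 0.001]
contact_force: [-0.0, -1.3, -0.1]
grip_width: 0.0243
gripper_force: 60.1
```

arm_command(plan="0 0 -0.001 0;0 0 -0.0007 0;0 0 0 0")

```text
clock: 5.65
tcp_pos: [0.4809, 0.3105, 0.1258]
orientation: [-0.207, 3.135, 0.0]
contact_force: [0.5, -0.8, -1.9]
grip_width: 0.0239
gripper_force: 60.0
```

arm_command(plan="0 0 -0.0005 0;0 0 0 0")

```text
clock: 5.9
tcp_pos: [0.4808, 0.3104, 0.1262]
orientation: [-0.207, 3.135, 0.0]
contact_force: [-0.0, -0.1, -2.1]
grip_width: 0.0243
gripper_force: 59.9
```

arm_command(plan="0 0 0.001 0;0 0 0 0")

```text
clock: 6.15
tcp_pos: [0.4807, 0.3103, 0.1251]
orientation: [0.207, -3.135, 0.0]
contact_force: [0.3, 0.3, -2.4]
grip_width: 0.0242
gripper_force: 59.9
```

arm_command(plan="0 0 -0.0018 0;0 0 0 0")

```text
clock: 6.4
tcp_pos: [0.4809, 0.3103, 0.1272]
orientation: [-0.207, 3.135, 0.0]
contact_force: [-0.3, -0.3, -2.3]
grip_width: 0.0241
gripper_force: 59.9
```

arm_command(plan="0 0 0 0;0 0 0 0;0 0 0 0;0 0 0 0", hand=-0.2)

```text
clock: 6.9
tcp_pos: [0.4809, 0.3104, 0.1271]
orientation: [-0.207, 3.135, 0.0]
contact_force: [-0.1, 0.1, -0.4]
grip_width: 0.0515
gripper_force: 0.0
```

```bash
python3 look.py b4
python3 - <<'E'
from h import *
im=np.load("b4.npz")["scene"];h=cv2.cvtColor(im,cv2.COLOR_RGB2HSV)
for k in("scene0","b4"):
    z=np.load(k+".npz");im=z["i"] if k=="scene0" else z["scene"];h=im.astype(int)
    m=(h[...,0]-h[...,1]>70);b=np.zeros_like(m);b[190:235,178:210]=1;ys,xs=np.nonzero(m&b);print(k,xs.min(),xs.max(),ys.min(),ys.max(),len(xs))
print(proj("scene",[.4807,.3103,.112]),proj("scene",[.4807,.3103,.138]))
E
```

```text
6.9 [0.4809 0.3104 0.1271] yhead 97.56 tilt [ 0.  0. -1.] [-0.09  0.13 -0.39] 0.0515 [-0.68  0.45 -0.01  1.91  0.    0.78  1.02]
scene0 186 197 214 225 106
b4 185 196 204 216 101
[191.08666966 213.90917919] [190.23786687 203.80291642]
```

arm_command(plan="0 0 -0.02 0;0 0 -0.023 0;0.021 0 0 0;0.021 0 0 0;0 0 0 0;0 0 0.02 0;0 0 0.02 0;0 0 0.02 0;0 0 0 0", hand=-0.4)

```text
clock: 8.12
tcp_pos: [0.4392, 0.3042, 0.1088]
orientation: [0.206, -3.133, 0.003]
contact_force: [0.2, -0.2, -0.5]
grip_width: 0.0596
gripper_force: 0.0
```

arm_command(plan="0 0 0 0;0 0 0 0;0 0 0 0", hand=0.3)

```text
clock: 8.5
tcp_pos: [0.4396, 0.305, 0.1107]
orientation: [-0.207, 3.134, 0.001]
contact_force: [0.4, 1.3, 0.5]
grip_width: 0.0298
gripper_force: 0.0
```

```bash
python3 look.py b5
```

```text
8.5 [0.4396 0.305  0.1107] yhead 97.56 tilt [ 0.001  0.001 -1.   ] [0.43 1.32 0.51] 0.0298 [-0.71  0.42 -0.02  2.01  0.01  0.71  0.97]
```

View pics/b5.png

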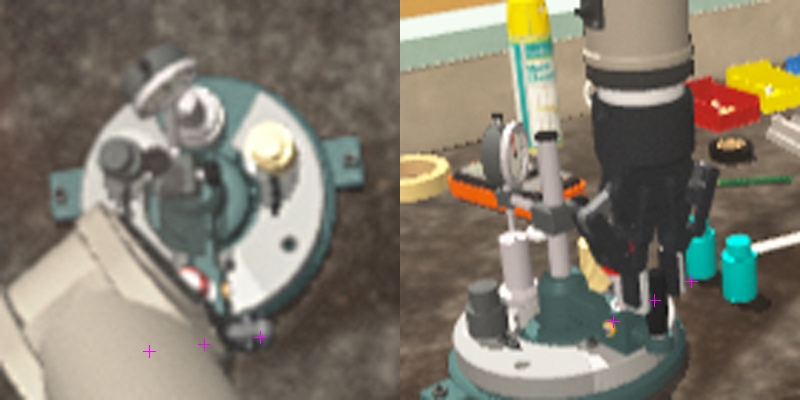

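The black handle at (657,300) stands between the pads at (636,295) and (678,270). I'll swing it now.

arm_command(plan="-0.0003 0.0085 0 4;-0.0003 0.0085 0 4;-0.0003 0.0085 0 4;-0.0003 0.0085 0 4;-0.0003 0.0085 0 4")

```text
clock: 9.22
tcp_pos: [0.4412, 0.3466, 0.1102]
orientation: [0.345, 3.122, -0.001]
contact_force: [0.3, -2.1, -0.0]
grip_width: 0.0299
gripper_force: 0.9
```

```bash
python3 look.py b6;python3 - <<'E'
from h import *
for k in("b5","b6"):
    im=np.load(k+".npz")["scene"].astype(int);m=(im[...,0]-im[...,1]>70);b=np.zeros_like(m);b[190:235,150:210]=1;ys,xs=np.nonzero(m&b);print(k,xs.mean() if len(xs) else 0,ys.mean() if len(xs) else 0,len(xs))
E
```

```text
9.225 [0.4412 0.3466 0.1102] yhead 77.41 tilt [ 0.    -0.001 -1.   ] [ 0.27 -2.05 -0.03] 0.0299 [-0.83  0.46  0.07  1.95 -0.04  0.74  0.61]
b5 167.47058823529412 201.23529411764707 34
b6 173.66666666666666 205.93859649122808 114
```

arm_command(plan="-0.0003 0.0085 0 4;-0.0003 0.0085 0 4;-0.0003 0.0085 0 4;-0.0003 0.0085 0 4;-0.0003 0.0085 0 4;-0.0003 0.0085 0 4;-0.0003 0.0085 0 4;-0.0003 0.0085 0 4;0 0 0 0")

```text
clock: 10.45
tcp_pos: [0.4731, 0.4063, 0.11]
orientation: [1.185, 2.909, 0.0]
contact_force: [1.0, 0.2, -0.3]
grip_width: 0.0295
gripper_force: 0.0
```

```bash
python3 look.py b7
```

```text
10.45 [0.4731 0.4063 0.11  ] yhead 45.68 tilt [ 0.  0. -1.] [ 1.    0.18 -0.28] 0.0295 [-0.96  0.55  0.21  1.81 -0.15  0.8   0.12]
```

View pics/b7.png

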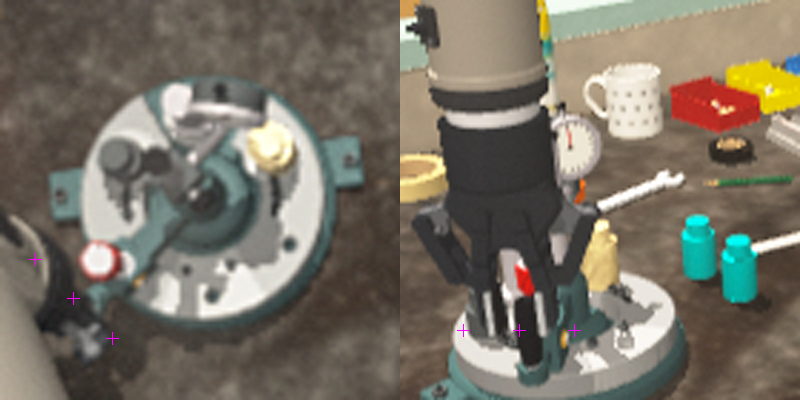

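The gauge is swinging towards the brass blank. The knob is now at crop (100,259), with exposed holes at (212,297) and (188,270). Working out the remaining angle.

Run:
```python
from h import *
def T(x,y,z):return cast("top",135+(x+.5)/4-.5,115+(y+.5)/4-.5,z)[:2]
C=np.load("b7.npz")["top"][172:188,152:168].astype(int)
w=(C.min(-1)>180);ys,xs=np.nonzero(w);
m=(C[...,0]-C[...,1]>60);y2,x2=np.nonzero(m);u,v=(x2.min()+x2.max())/2+152,(y2.min()+y2.max())/2+172;print(xs.mean()+152,ys.mean()+172,"redc",u,v)
cap0=T(195,286,.112);cap1=T(100,259,.138);cap1b=cast("top",u,v,.13)[:2]
h=[T(212,297,.04),T(188,270,.04),T(115,248,.04),T(288,243,.04),T(290,243,.04)]
for A in([.5618,.3224],[.560,.320],[.563,.318]):
    A=np.array(A);f=lambda p:(np.linalg.norm(p-A).round(4),np.degrees(np.arctan2(*(p-A)[::-1])).round(1)%360)
    print([tuple(map(float,f(p))) for p in[cap0,cap1,cap1b]+h])
```

```text
160.71794871794873 177.0 redc 160.5 179.5
[(0.08, 188.3), (0.0827, 139.1), (0.0819, 139.2), (0.0823, 188.0), (0.0608, 172.1), (0.08, 122.9), (0.0801, 242.1), (0.0815, 242.7)]
[(0.0779, 186.7), (0.083, 137.0), (0.0822, 137.1), (0.0802, 186.5), (0.0594, 169.6), (0.0811, 120.9), (0.0772, 242.5), (0.0786, 243.0)]
[(0.0807, 185.0), (0.0865, 137.4), (0.0858, 137.5), (0.083, 184.9), (0.0627, 168.3), (0.0844, 121.9), (0.0769, 239.8), (0.0782, 240.4)]
```

arm_command(plan="-0.0003 0.0085 0 4;-0.0003 0.0085 0 4;-0.0003 0.0085 0 4;0 0 0 0;0 -0.003 0 0;0 0 -0.025 0;0 0 -0.03 0;0 0 0 0")

```text
clock: 11.55
tcp_pos: [0.4912, 0.4213, 0.1676]
orientation: [1.484, 2.768, 0.007]
contact_force: [0.5, -0.3, -0.7]
grip_width: 0.0295
gripper_force: 0.0
```

```bash
python3 look.py b8
python3 - <<'E'
from h import *
im=np.load("b8.npz")["top"]
C=im[160:195,140:185].astype(int);m=(C[...,0]-C[...,1]>60);y2,x2=np.nonzero(m);u,v=(x2.min()+x2.max())/2+140,(y2.min()+y2.max())/2+160;print(u,v,len(x2))
p=cast("top",u,v,.133)[:2];A=np.array([.5618,.3224]);print(p,np.linalg.norm(p-A),np.degrees(np.arctan2(*(p-A)[::-1])))
o=r.get_obs();M=R.from_rotvec(o["orientation"]).as_matrix();print("tool-frame shift to cap",(M.T@(np.r_[p,.138]-o["tcp_pos"])).round(4))
E
```

```text
11.55 [0.4912 0.4213 0.1676] yhead 33.62 tilt [ 0.003  0.003 -1.   ] [ 0.52 -0.26 -0.65] 0.0295 [-1.01  0.52  0.28  1.72 -0.17  0.93 -0.07]
155.5 175.5 20
[0.51116509 0.39046685] 0.08483507260179197 126.64554985401429
tool-frame shift to cap [-0.0368  0.0013  0.0269]
```

arm_command(plan="-0.02 0 0 0;-0.021 0 0 0;0 0 0 0;0 0 0 0;0 0 0.008 0;0 0 0.004 0;0 0 0 0", hand=1, grip_force=30)

```text
clock: 12.52
tcp_pos: [0.5122, 0.3867, 0.1523]
orientation: [-1.484, -2.768, 0.002]
contact_force: [-0.0, -0.2, 0.1]
grip_width: 0.0001
gripper_force: 0.0
```

arm_command(plan="0 0 0.002 0;0 0 0.002 0;0 0 0 0")

```text
clock: 12.9
tcp_pos: [0.5128, 0.3864, 0.1489]
orientation: [-1.486, -2.768, 0.0]
contact_force: [-0.2, -0.3, 0.4]
grip_width: -0.0001
gripper_force: 0.4
```

arm_command(plan="0 0 0.0015 0;0 0 0.0015 0;0 0 0 0")

```text
clock: 13.28
tcp_pos: [0.5124, 0.3864, 0.1455]
orientation: [-1.485, -2.768, 0.001]
contact_force: [-0.0, 0.6, 0.2]
grip_width: -0.0001
gripper_force: 0.0
```

arm_command(plan="0 0 0.0015 0;0 0 0.0015 0;0 0 0 0")

```text
clock: 13.65
tcp_pos: [0.5127, 0.3864, 0.1428]
orientation: [-1.485, -2.768, 0.001]
contact_force: [0.4, 0.8, -0.6]
grip_width: -0.0001
gripper_force: 0.0
```

```bash
python3 look.py b9
python3 - <<'E'
from h import *
for k in("b7","b8","b9"):
    im=np.load(k+".npz")["scene"].astype(int);m=(im[...,0]-im[...,1]>70);b=np.zeros_like(m);b[185:245,130:190]=1
    n,l,s,c=cv2.connectedComponentsWithStats((m&b).astype(np.uint8));print(k,[(s[j].tolist(),c[j].round(1).tolist()) for j in range(1,n) if s[j,4]>12])
for z in(.091,.103,.117): print(z,proj("scene",[.5127,.3864,z]).round(1))
E
```

```text
13.65 [0.5127 0.3864 0.1428] yhead 33.56 tilt [-0. -0. -1.] [ 0.37  0.78 -0.57] -0.0001 [-0.94  0.54  0.28  1.74 -0.18  0.88 -0.  ]
b7 [([176, 185, 4, 6, 13], [177.9, 187.5]), ([155, 213, 7, 11, 51], [158.0, 217.9])]
b8 [([137, 185, 8, 7, 37], [140.0, 187.9]), ([148, 210, 13, 13, 109], [154.7, 217.2])]
b9 [([149, 213, 13, 13, 118], [155.3, 219.9])]
0.091 [155.9 228. ]
0.103 [155.3 223.4]
0.117 [154.6 217.9]
```

arm_command(plan="0 0 -0.025 0;0.02 0 0 0;0.021 0 0 0;0 0 0 0;0 0 0.02 0;0 0 0.02 0;0 0 0.018 0;0 0 0 0", hand=-0.1)

```text
clock: 14.75
tcp_pos: [0.4893, 0.4193, 0.1074]
orientation: [-1.486, -2.767, 0.007]
contact_force: [-0.5, -0.4, -0.3]
grip_width: 0.0472
gripper_force: 0.0
```

arm_command(plan="0 0 0 0;0 0 0 0;0 0.001 0 0;0 0.001 0 0;0 0 0 0", hand=0.3)

```text
clock: 15.38
tcp_pos: [0.492, 0.4219, 0.1102]
orientation: [1.485, 2.768, 0.001]
contact_force: [-0.0, 0.4, -0.3]
grip_width: 0.0299
gripper_force: 0.0
```

```bash
python3 look.py b10
python3 - <<'E'
from h import *
for k in("b8","b9","b10"):
    im=np.load(k+".npz")["scene"].astype(int);m=(im[...,0]-im[...,1]>70);b=np.zeros_like(m);b[195:245,130:190]=1
    ys,xs=np.nonzero(m&b);print(k,xs.min(),xs.max(),ys.min(),ys.max(),len(xs))
E
```

```text
15.375 [0.492  0.4219 0.1102] yhead 33.56 tilt [ 0.  0. -1.] [-0.03  0.42 -0.26] 0.0299 [-0.99  0.59  0.26  1.75 -0.2   0.83 -0.06]
b8 148 160 195 222 112
b9 149 161 213 225 118
b10 159 161 220 224 11
```

arm_command(plan="0 0.00105 0 0.5;0 0.00105 0 0.5;0 0.00105 0 0.5;0 0.00105 0 0.5")

```text
clock: 15.98
tcp_pos: [0.4951, 0.4239, 0.1099]
orientation: [-1.534, -2.741, 0.001]
contact_force: [-1.5, -1.9, 1.6]
grip_width: 0.0299
gripper_force: 1.1
```

arm_command(plan="0 0.00105 0 0.5;0 0.00105 0 0.5;0 0.00105 0 0.5;0 0.00105 0 0.5")

```text
clock: 16.48
tcp_pos: [0.4989, 0.4263, 0.1099]
orientation: [-1.582, -2.714, 0.0]
contact_force: [-1.7, -1.1, 1.2]
grip_width: 0.0295
gripper_force: 1.1
```

arm_command(plan="0 0.00105 0 0.5;0 0.00105 0 0.5;0 0.00105 0 0.5;0 0.00105 0 0.5")

```text
clock: 16.98
tcp_pos: [0.5025, 0.4282, 0.1099]
orientation: [-1.629, -2.686, 0.001]
contact_force: [-3.7, -1.2, 1.7]
grip_width: 0.0294
gripper_force: 1.8
```

arm_command(plan="0 0.00105 0 0.5;0 0.00105 0 0.5;0 0.00105 0 0.5")

```text
clock: 17.35
tcp_pos: [0.5037, 0.4286, 0.1098]
orientation: [-1.663, -2.663, 0.007]
contact_force: [-9.5, -6.0, 6.6]
grip_width: 0.0301
gripper_force: 5.3
```

arm_command(plan="0 -0.003 0 0;0 -0.003 0 0;0 0 0 0;0 0 -0.03 0;0 0 -0.02 0;-0.02 0 0 0;-0.021 0.001 0 0;0 0 0 0")

```text
clock: 18.35
tcp_pos: [0.5207, 0.3865, 0.1592]
orientation: [1.67, 2.66, -0.004]
contact_force: [0.1, -0.0, -0.9]
grip_width: 0.0297
gripper_force: 0.0
```

```bash
python3 look.py b11
python3 - <<'E'
from h import *
im=np.load("b11.npz")["scene"].astype(int);m=(im[...,0]-im[...,1]>70);b=np.zeros_like(m);b[195:245,130:190]=1
ys,xs=np.nonzero(m&b);print(xs.min(),xs.max(),ys.min(),ys.max(),len(xs))
o=r.get_obs();p=o["tcp_pos"]
for z in(.1085,.1145,.125): print(z,proj("scene",[p[0],p[1],z]).round(1))
im=np.load("b11.npz")["top"].astype(int);C=im[155:195,140:185];m=(C[...,0]-C[...,1]>60);y2,x2=np.nonzero(m);
if len(x2):
  u,v=(x2.min()+x2.max())/2+140,(y2.min()+y2.max())/2+155;q=cast("top",u,v,.118)[:2];print(len(x2),q,p[:2])
E
```

```text
18.35 [0.5207 0.3865 0.1592] yhead 25.75 tilt [-0.    -0.003 -1.   ] [ 0.06 -0.01 -0.86] 0.0297 [-0.97  0.54  0.32  1.72 -0.2   0.92 -0.11]
146 158 216 228 114
0.1085 [152.3 220.8]
0.1145 [152.  218.4]
0.125 [151.4 214.3]
5 [0.52361595 0.37974926] [0.51897136 0.389871  ]
```

arm_command(plan="0 0 0 0;0 0 0 0;0 0 0.01 0;0 0 0.008 0;0 0 0 0;0 0 0.002 0;0 0 0.002 0;0 0 0 0", hand=1)

```text
clock: 19.45
tcp_pos: [0.519, 0.3906, 0.138]
orientation: [-1.663, -2.665, 0.0]
contact_force: [-0.0, 0.2, 0.3]
grip_width: -0.0002
gripper_force: 0.0
```

arm_command(plan="0 0 0.001 0;0 0 0.001 0;0 0 0 0")

```text
clock: 19.82
tcp_pos: [0.5189, 0.3906, 0.136]
orientation: [-1.663, -2.665, 0.0]
contact_force: [1.2, -0.1, 0.8]
grip_width: -0.0003
gripper_force: 0.0
```

arm_command(plan="0 0 0.001 0;0 0 0.001 0;0 0 0.001 0;0 0 0 0")

```text
clock: 20.32
tcp_pos: [0.5192, 0.3909, 0.1338]
orientation: [-1.663, -2.665, -0.001]
contact_force: [-2.0, -1.2, 5.3]
grip_width: -0.0003
gripper_force: 2.5
```

arm_command(plan="0 0 0.001 0;0 0 0.001 0;0 0 0 0")

```text
clock: 20.7
tcp_pos: [0.5189, 0.3906, 0.131]
orientation: [-1.663, -2.665, 0.0]
contact_force: [-0.4, -0.2, 2.5]
grip_width: 0.0002
gripper_force: 1.3
```

arm_command(plan="0 0 0.001 0;0 0 0.001 0;0 0 0.001 0;0 0 0 0")

```text
clock: 21.2
tcp_pos: [0.5189, 0.3905, 0.1276]
orientation: [1.663, 2.665, -0.001]
contact_force: [0.1, -0.2, 0.5]
grip_width: -0.0
gripper_force: 0.0
```

arm_command(plan="0 0 0.001 0;0 0 0.001 0;0 0 0 0")

```text
clock: 21.58
tcp_pos: [0.5191, 0.3907, 0.1265]
orientation: [-1.664, -2.665, -0.001]
contact_force: [-1.2, -1.2, 4.3]
grip_width: -0.0003
gripper_force: 2.2
```

arm_command(plan="0 0 0.001 0;0 0 0.0005 0;0 0 0 0")

```text
clock: 21.95
tcp_pos: [0.5195, 0.391, 0.1263]
orientation: [-1.664, -2.665, -0.003]
contact_force: [-4.4, -2.1, 12.5]
grip_width: 0.0002
gripper_force: 6.5
```

arm_command(plan="0 0 -0.02 0;0 0 -0.03 0;0 0 -0.05 0;0 0 -0.05 0;0 0 0 0")

```text
clock: 22.58
tcp_pos: [0.5213, 0.3919, 0.2802]
orientation: [1.663, 2.662, 0.014]
contact_force: [0.7, 0.5, -0.9]
grip_width: 0.0001
gripper_force: 0.0
```

```bash
python3 look.py b12
python3 - <<'E'
from h import *
im=np.load("b12.npz")["scene"].astype(int);m=(im[...,0]-im[...,1]>70);b=np.zeros_like(m);b[195:245,130:190]=1
ys,xs=np.nonzero(m&b);print(xs.min(),xs.max(),ys.min(),ys.max(),len(xs))
E
```

```text
22.575 [0.5213 0.3919 0.2802] yhead 26.03 tilt [ 0.007  0.006 -1.   ] [ 0.73  0.52 -0.88] 0.0001 [-1.    0.42  0.36  1.6  -0.16  1.14 -0.15]
147 160 195 231 118
```

```bash
python3 -c "
from bench import ticket
print(ticket.hand_in())"
```

```text
the job is handed in; nothing more can be done
None
```

I pulled the index pin and parked it, swung the arm by its handle until the pin dropped into the brass station's hole, and pressed the pin home, where it stopped firmly at 112 mm. I then backed the gripper clear and handed the job in at about 23 s. I did not view a final picture; the end state rests on the stop height, the forces and the red knob's pixel position.

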